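# Close the latches of a thermoforming frame crosswise

### The arm

A 7-joint arm with a two-finger parallel gripper is mounted at the origin on the work surface. World frame = base frame: x ahead of the robot, y to its left, z up, the work surface at z = 0. Lengths are in m, angles in rad, forces in N, time in s.
With the tool pointing down it reaches from about 0.4 to 0.85 m from the base axis. Payload 4.5 kg.
Tool frame: the origin (TCP) lies at the very end of the fingers, on their centre line; the grasp point (between the pads) lies 19 mm behind it; z points along the fingers, y is the direction in which the jaws open and shut (so a half turn about z gives the same grasp; the last joint's range is limited). The gripper opens to 88 mm and grips with 3 to 60 N. Pads are 18 mm wide; open, the fingers measure 123 mm over their backs; the gripper's body (75 mm by 187 mm) begins 45 mm behind the grasp point.
Start: joints at [-1.152, 0.689, -0.195, 1.565, 0.157, 0.902, -0.215], TCP at [0.235, 0.579, 0.2] pointing down, gripper open.
Joint ranges: [-3.01, 3.01], [-0.46, 2.08], [-1.47, 1.51], [0.13, 2.56], [-1, 4.14], [0.04, 2.09], [-2.66, 2.66]. Speed limits (rad/s): [2.57, 2.57, 3.14, 3.14, 3.14, 3.14, 3.14].

### API

Orientations are given as a rotation vector (axis times angle).
In Python, from station import env gives the robot as it stands. The module is installed in compiled form; this text tells all that it offers.
- The arm moves only by the tool jog_arm, never from a script. Its argument "targets" is a list of rows, each an object with "delta_pos": the shift along the tool's x, y, z as a fraction of full scale, a list of three; "turn": the turn, a rotation vector about the tool's x, y, z as a fraction of full scale, a list of three; "jaw": the opening in per cent of the stroke, from 0 (shut) to 100 (fully open). In form: [{"delta_pos": [dx, dy, dz], "turn": [wx, wy, wz], "jaw": jaw}, ...]. A call has exactly 8 rows; each row is the pose to reach, as a shift and turn from the pose measured when the call began, along the tool's axes at that moment; what a row does not reach only later rows make up. Full scale, the value 1, is 0.8 m for a shift and 60 degrees for a turn. A row lasts 1/10 s, in which the tool goes at most 50 mm and 8.59 degrees, less where a joint would pass 70% of its speed; a pose out of reach is approached as far as the arm can. A call with a number of a shift or a turn outside -1 to 1 is refused whole. A call with a gripper value outside its range is refused whole. The fingers move at their own pace and stop on an object; "grip_force" is the grip in N (left out, the last holds). Time passes only in rows, so rows that repeat a pose let the fingers close, or fill a call up. It gives the time, the measured TCP pose, the force and the opening at its end, in the units of the state.
- env.state(): the state, without advancing time (a new reading comes with each control period).
- env.capture(name): name is "scene" or "side" or "wrist"; returns (picture, depth): 384x512x3 uint8, red, green, blue; 384x512 float32, m along the optical axis (not along the pixel's ray), 0 where there is no reading.
- env.calibration(name): a dict with "intrinsics" (3x3 intrinsics, pixels), "k1" (the pictures are not rectified: a ray, as slopes to the right and down, at radius r is drawn at 1 + k1 r^2 times it, then the intrinsics apply), "rvec" (rotation vector, rad) and "tvec" (3), from world to camera coordinates, as OpenCV has them; the wrist camera has in their place "mount" (4x4, takes a point from camera to tool coordinates, whose origin is the TCP and whose axes are the flange's). Camera axes: x right, y down, z forward; pixel columns grow to the right and rows downward; lengths in m; the calibration is good to about 2 mm. A picture is of the moment at which its call begins: read the wrist's pose just before it. calibration takes no time and is no camera call.
- env.hand_in(): hands the job in, once; it reports no verdict.
The state is a dict: "time_s": time; "joints": joint angles; "joint_velocities": joint speeds; "joint_efforts": joint torques, N m; "eef_pos": TCP position; "tcp_rot": TCP orientation; "ft_force": force on the tool from outside, world axes, zero at the start; "torque": the same for the moment, N m; "grip_width": opening from 0.0 (shut) to 1.0 (fully open).
Only numpy, scipy, OpenCV 4.12 (cv2) and the standard library are available. Lean on these libraries where they do the work, as an engineer would, in place of code of your own. Each camera call takes 0.05 s, during which the arm holds its last target. There are 200 camera calls.

### The job

Clamp the plastic sheet in the forming frame: with closed fingers, push its four black paddle latches fully down, flat, one at a time and crosswise - first the one beside the tab with the upright pin, then the one straight across from it, then the next one clockwise from the tab (seen from above), and last the remaining one. Only push, pick nothing up: leave the plaster mould and the things lying on the bench where they are, and finish with all four latches down.

Things in the scene. Friction and masses are not known exactly. Their poses are not given: they have to be found in the camera images.
- frame: clamping frame fixed to the bench, turned any way round: eight-sided aluminium plate 305 mm across, pale plastic sheet (top at 44 mm) and grey steel clamping ring, top 52 mm above the bench, 196 mm wide inside, 292 mm outside. Four identical black latches sit on the ring at quarter turns. Origin: middle of its underside, at bench height; x points to the index tab, z up.
- pin_top (a point): top of the upright dark steel dowel pin, 18 mm thick, 70 mm above the bench and 180 mm from the middle of the frame, standing on the index tab: a 56 mm wide aluminium tongue sticking out to 202 mm from the middle, just outside one of the latches. The other latches have none.
- latch_tab (a joint): hinge angle of the latch beside the tab, rad: 0 raised (paddle slopes up 34 degrees towards the frame's middle), 0.6 fully down (level); starts at 0 to 0.15. Friction holds it where it is left, no spring; about 4 N at the press point pushes it. Level hinge axis 135 mm from the middle, 64 mm above the bench, between dark cheeks (top 68 mm, reaching in to 124 mm).
- latch_tab_press (a point): press point of the latch beside the tab: on the top face of its black paddle (53 mm long from hinge axis to rounded free end, 30 mm wide, 8 mm thick), 40 mm from the hinge axis; rides with it. Down: 68 mm above the bench, 95 mm from the frame's middle. Raised: 90 and 104 mm; free end then about 97 mm high.
- latch_across (a joint): hinge angle of the latch straight across from the tab, rad: 0 raised (paddle slopes up 34 degrees towards the frame's middle), 0.6 fully down (level); starts at 0 to 0.15. Friction holds it where it is left, no spring; about 4 N at the press point pushes it. Level hinge axis 135 mm from the middle, 64 mm above the bench, between dark cheeks (top 68 mm, reaching in to 124 mm).
- latch_across_press (a point): press point of the latch straight across from the tab: on the top face of its black paddle (53 mm long from hinge axis to rounded free end, 30 mm wide, 8 mm thick), 40 mm from the hinge axis; rides with it. Down: 68 mm above the bench, 95 mm from the frame's middle. Raised: 90 and 104 mm; free end then about 97 mm high.
- latch_cw (a joint): hinge angle of the next latch clockwise from the tab (frame's -y side), rad: 0 raised (paddle slopes up 34 degrees towards the frame's middle), 0.6 fully down (level); starts at 0 to 0.15. Friction holds it where it is left, no spring; about 4 N at the press point pushes it. Level hinge axis 135 mm from the middle, 64 mm above the bench, between dark cheeks (top 68 mm, reaching in to 124 mm).
- latch_cw_press (a point): press point of the next latch clockwise from the tab (frame's -y side): on the top face of its black paddle (53 mm long from hinge axis to rounded free end, 30 mm wide, 8 mm thick), 40 mm from the hinge axis; rides with it. Down: 68 mm above the bench, 95 mm from the frame's middle. Raised: 90 and 104 mm; free end then about 97 mm high.
- latch_ccw (a joint): hinge angle of the next latch anticlockwise from the tab (frame's +y side), rad: 0 raised (paddle slopes up 34 degrees towards the frame's middle), 0.6 fully down (level); starts at 0 to 0.15. Friction holds it where it is left, no spring; about 4 N at the press point pushes it. Level hinge axis 135 mm from the middle, 64 mm above the bench, between dark cheeks (top 68 mm, reaching in to 124 mm).
- latch_ccw_press (a point): press point of the next latch anticlockwise from the tab (frame's +y side): on the top face of its black paddle (53 mm long from hinge axis to rounded free end, 30 mm wide, 8 mm thick), 40 mm from the hinge axis; rides with it. Down: 68 mm above the bench, 95 mm from the frame's middle. Raised: 90 and 104 mm; free end then about 97 mm high.
- mould: loose white plaster mould, a small dome 60 mm across and 44 mm high, standing on the plastic sheet near the middle of the frame (within about 10 mm), top 88 mm above the bench; origin in the middle of its underside. To be left alone.
- can: loose yellow spray can, 52 mm across, 170 mm high, standing on the bench to the left; origin in the middle of its underside. To be left alone.
- block: loose wooden block 70 x 50 x 35 mm on the bench to the right; origin in the middle of its underside. To be left alone.
- driver: loose blue-handled screwdriver lying on the bench to the left, beyond the can, under 40 mm high; origin at its middle, its length along its own x. To be left alone.

How it is judged:
By the outcome, as a careful person would: the job done as asked, in the order asked, and still so for the second after the job is handed in, with the robot touching nothing.
It also fails if it takes over 56 s, if anything falls off the work surface, if the arm or the gripper's body presses on something with over 40 N, if the wrist force passes 120 N, or if a joint passes its speed limit or range.

## Working session

There is one attempt and no reset: what is moved stays moved. The work goes in short steps, Python scripts to look and compute and a tool call to move; the robot and the scene stay as the last step left them, time stands still between calls to the robot, and variables do not carry over. Pictures are saved under pics/ and viewed, on a budget of 10 in all, crops included, one or two more only if the job needs it, and the job is handed in when it is done.

Besides the shell and the picture viewer there is one more tool, called after "Call:" as name(argument=value, ...), one argument or row to a line, values as JSON. jog_arm: Moves the arm, as the interface text tells. Shift numbers are shares of 0.8 m and turn numbers shares of 60 degrees, none past 1 either way. Its arguments: {"type":"object","properties":{"targets":{"type":"array"},"grip_force":{"type":"number"}},"required":["targets"]}

```bash
mkdir -p pics; cat > h.py <<'E'
import numpy as np, cv2
from station import env
from scipy.spatial.transform import Rotation as R
def cam(n,st=None):
    c=env.calibration(n);K=np.array(c["intrinsics"])
    if "mount" in c:
        T=np.eye(4);T[:3,:3]=R.from_rotvec(st["tcp_rot"]).as_matrix();T[:3,3]=st["eef_pos"]
        return K,c["k1"],T@np.array(c["mount"])
    T=np.eye(4);T[:3,:3]=R.from_rotvec(np.ravel(c["rvec"])).as_matrix();T[:3,3]=np.ravel(c["tvec"])
    return K,c["k1"],np.linalg.inv(T)
def slopes(K,k1,uv):
    d=np.array([k1,0,0,0,0],float)
    return cv2.undistortPoints(np.array(uv,float).reshape(-1,1,2),K,d).reshape(-1,2)
def onplane(C,uv,z):
    K,k1,T=C;s=slopes(K,k1,uv);r=np.c_[s,np.ones(len(s))]@T[:3,:3].T
    return T[:3,3]+r*((z-T[2,3])/r[:,2])[:,None]
def bydepth(C,uv,d):
    K,k1,T=C;s=slopes(K,k1,uv);return (np.c_[s,np.ones(len(s))]*np.array(d)[:,None])@T[:3,:3].T+T[:3,3]
def proj(C,P):
    K,k1,T=C;W=np.linalg.inv(T)
    return cv2.projectPoints(np.array(P,float).reshape(-1,1,3),cv2.Rodrigues(W[:3,:3])[0],W[:3,3],K,np.array([k1,0,0,0,0.]))[0].reshape(-1,2)
def snap(n,name):
    st=env.state();p,d=env.capture(n);cv2.imwrite(f"pics/{name}.png",p[:,:,::-1]);np.savez(f"pics/{name}.npz",p=p,d=d)
    return cam(n,st),p,d,st
E
python3 - <<'E'
from h import *
print({k:np.round(v,3) for k,v in env.state().items()})
a=[]
for n in("scene","side"):
    C,p,d,s=snap(n,n+"0");a.append(p);print(n,np.round(C[2],3).tolist(),C[0][0,0],C[1])
cv2.imwrite("pics/both.png",cv2.resize(np.hstack(a)[:,:,::-1],(800,300),interpolation=cv2.INTER_AREA))
E
```

```text
{'time_s': np.float64(0.0), 'joints': array([-1.152,  0.69 , -0.195,  1.566,  0.157,  0.902, -0.215]), 'joint_velocities': array([-0.001, -0.001, -0.   , -0.   , -0.001,  0.001,  0.001]), 'joint_efforts': array([-1.0000e-03, -5.2757e+01, -1.2670e+00, -1.5342e+01, -5.3000e-02,
        7.0000e-03,  0.0000e+00]), 'eef_pos': array([0.234, 0.579, 0.199]), 'tcp_rot': array([-6.010e-01, -3.083e+00,  3.000e-03]), 'ft_force': array([-0.057,  0.253,  0.011]), 'torque': array([ 0.036, -0.017, -0.004]), 'grip_width': np.float64(0.997)}
scene [[-0.709, 0.476, -0.52, 1.228], [0.705, 0.475, -0.527, 0.663], [-0.004, -0.74, -0.673, 0.944], [0.0, 0.0, 0.0, 1.0]] 467.5986947114478 0.042662061880399074
side [[0.991, -0.079, 0.105, 0.4], [-0.131, -0.573, 0.809, -1.241], [-0.004, -0.816, -0.578, 0.944], [0.0, 0.0, 0.0, 1.0]] 415.89876849449206 -0.018727894815474485
```

View pics/scene0.png

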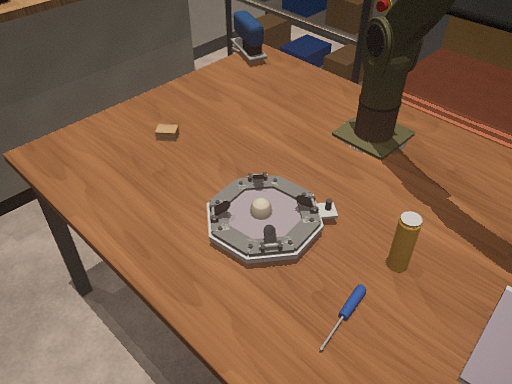

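View pics/side0.png

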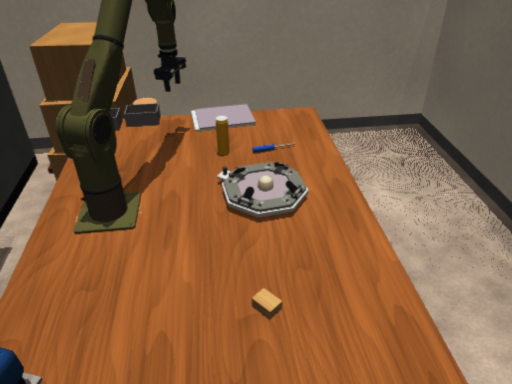

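The scene view shows the frame at about (265,218), with the pin at (328,203) and the mould at (261,208). In the side view the pin is at (225,171) and the mould at (265,183). The can, driver and block are all clear of the frame.

```bash
python3 - <<'E'
from h import *
C={n:cam(n,None) for n in("scene","side")}
def tri(a,b):
    A=[];B=[]
    for n,uv in(("scene",a),("side",b)):
        o=C[n][2][:3,3];r=onplane(C[n],[uv],0)[0]-o;r/=np.linalg.norm(r);M=np.eye(3)-np.outer(r,r);A.append(M);B.append(M@o)
    return np.linalg.solve(sum(A),sum(B))
print("pin",tri((329,201),(225,169)),"mould top",tri((261,199),(265,177)))
pin=tri((329,201),(225,169))
for n in C:
    f=np.load(f"pics/{n}0.npz");d=f["d"];v,u=np.nonzero(d>0)
    P=bydepth(C[n],np.c_[u,v],d[v,u]);c0=onplane(C[n],[(265,218) if n=="scene" else (264,188)],.05)[0]
    k=(np.hypot(*(P-c0)[:,:2].T)<.2)&(P[:,2]>.025)&(P[:,2]<.06)
    Q=P[k];r0=np.hypot(*(Q[:,:2]-pin[:2]).T);Q=Q[r0>.035]
    h=cv2.minEnclosingCircle(Q[:,:2].astype(np.float32))
    ring=(Q[:,2]>.046)
    print(n,h,cv2.minAreaRect(Q[:,:2].astype(np.float32)),"mean",Q[:,:2].mean(0), "zmed",np.median(Q[ring,2]),len(Q))
    k=(np.hypot(*(P-c0)[:,:2].T)<.04)&(P[:,2]>.06);print("mould",P[k].mean(0),P[k][:,2].max())
    k=(np.hypot(*(P-pin)[:,:2].T)<.02)&(P[:,2]>.06);print("pin depth",P[k].mean(0) if k.any() else 0, P[k][:,2].max() if k.any() else 0)
E
```

```text
pin [0.43051942 0.1431181  0.0634499 ] mould top [0.57402794 0.02506529 0.0894219 ]
scene ((0.5576255321502686, 0.04695761948823929), 0.18210285902023315) ((0.5746832489967346, 0.03827904164791107), (0.31102442741394043, 0.3056114912033081), 4.862024784088135) mean [0.58880257 0.05184363] zmed 0.051685188186499864 6741
mould [0.58363679 0.03833992 0.07611531] 0.09024857038460432
pin depth [0.43350476 0.14732368 0.06795497] 0.07498173343195857
side ((0.5607496500015259, 0.04021302983164787), 0.17651954293251038) ((0.5709176659584045, 0.0288458913564682), (0.3050670921802521, 0.3050859272480011), 8.409399032592773) mean [0.56760327 0.00594897] zmed 0.052316520072575146 2982
mould [0.57303197 0.01219619 0.07599879] 0.09083008329550224
pin depth [0.42905294 0.13798382 0.06838873] 0.07553558698228391
```

```bash
cat >> h.py <<'E'
def delta(P,st=None):
    st=st or env.state();return R.from_rotvec(st["tcp_rot"]).inv().apply(np.array(P)-st["eef_pos"])/.8
E
python3 - <<'E'
from h import *
C=cam("scene");print("can base",onplane(C,[(399,266)],0),"driver",onplane(C,[(352,300)],.015))
st=env.state();print(R.from_rotvec(st["tcp_rot"]).as_matrix().round(3))
print(env.calibration("wrist")["mount"])
for P in([.235,.579,.36],[.4,.3,.36],[.56,.04,.36]):print(delta(P).round(4))
E
```

```text
can base [[0.43353756 0.38191757 0.        ]] driver [[0.61170583 0.36431721 0.015     ]]
[[-0.927  0.375 -0.   ]
 [ 0.375  0.927 -0.002]
 [-0.    -0.002 -1.   ]]
[[-5.12132616e-04 -9.50361810e-01 -3.11146536e-01  8.13416748e-02]
 [ 9.99999866e-01 -5.11083527e-04 -8.49062362e-05  4.37057427e-04]
 [-7.83302248e-05 -3.11146538e-01  9.50361945e-01 -1.84382311e-01]
 [ 0.00000000e+00  0.00000000e+00  0.00000000e+00  1.00000000e+00]]
[-0.0006  0.0003 -0.2008]
[-0.3226 -0.2456 -0.2003]
[-0.63   -0.4718 -0.1999]
```

Call:
jog_arm(
  targets=[
    {"delta_pos": [0, 0, -0.06], "turn": [0, 0, 0], "jaw": 0},
    {"delta_pos": [0, 0, -0.12], "turn": [0, 0, 0], "jaw": 0},
    {"delta_pos": [-0.03, -0.02, -0.17], "turn": [0, 0, 0], "jaw": 0},
    {"delta_pos": [-0.08, -0.06, -0.2], "turn": [0, 0, 0], "jaw": 0},
    {"delta_pos": [-0.13, -0.1, -0.2], "turn": [0, 0, 0], "jaw": 0},
    {"delta_pos": [-0.18, -0.135, -0.2], "turn": [0, 0, 0], "jaw": 0},
    {"delta_pos": [-0.23, -0.17, -0.2], "turn": [0, 0, 0], "jaw": 0},
    {"delta_pos": [-0.28, -0.21, -0.2], "turn": [0, 0, 0], "jaw": 0},
  ],
  grip_force=10,
)

```text
time_s: 0.9
eef_pos: [0.3769, 0.3424, 0.3595]
tcp_rot: [-0.601, -3.084, 0.003]
ft_force: [1.7, 1.3, 0.7]
grip_width: 0.296
```

```bash
python3 - <<'E'
from h import *
print(env.state()["eef_pos"],delta([.55,.05,.36]).round(3))
E
```

```text
[0.37689724 0.34240052 0.35949267] [-0.338 -0.258 -0.   ]
```

Call:
jog_arm(
  targets=[
    {"delta_pos": [-0.05, -0.038, 0], "turn": [0, 0, 0], "jaw": 0},
    {"delta_pos": [-0.1, -0.076, 0], "turn": [0, 0, 0], "jaw": 0},
    {"delta_pos": [-0.15, -0.114, 0], "turn": [0, 0, 0], "jaw": 0},
    {"delta_pos": [-0.2, -0.152, 0], "turn": [0, 0, 0], "jaw": 0},
    {"delta_pos": [-0.25, -0.19, 0], "turn": [0, 0, 0], "jaw": 0},
    {"delta_pos": [-0.3, -0.23, 0], "turn": [0, 0, 0], "jaw": 0},
    {"delta_pos": [-0.338, -0.258, 0], "turn": [0, 0, 0], "jaw": 0},
    {"delta_pos": [-0.338, -0.258, 0], "turn": [0, 0, 0], "jaw": 0},
  ],
)

```text
time_s: 1.7
eef_pos: [0.5522, 0.0417, 0.3591]
tcp_rot: [0.618, 3.079, -0.01]
ft_force: [-0.2, 0.5, -0.2]
grip_width: 0.005
```

```bash
python3 - <<'E'
from h import *
C,p,d,st=snap("wrist","w0");print(st["eef_pos"],st["tcp_rot"],st["ft_force"])
c=np.array([.573,.034]);a=np.radians(142.5)
q=p.copy()
for k in range(4):
    for r,z in((.104,.09),(.135,.064)):
        u=c+r*np.array([np.cos(a+k*np.pi/2),np.sin(a+k*np.pi/2)]);x=proj(C,[[*u,z]])[0];cv2.circle(q,tuple(int(i) for i in x),3,(255,0,0),1)
x=proj(C,[[*(c+.18*np.array([np.cos(a),np.sin(a)])),.07]])[0];cv2.circle(q,tuple(int(i) for i in x),3,(0,255,0),1)
cv2.imwrite("pics/w0a.png",q[:,:,::-1])
E
```

```text
[0.55215347 0.0416828  0.35912074] [ 0.61821302  3.07907884 -0.01037252] [-0.19983632  0.49310979 -0.17274467]
```

View pics/w0a.png

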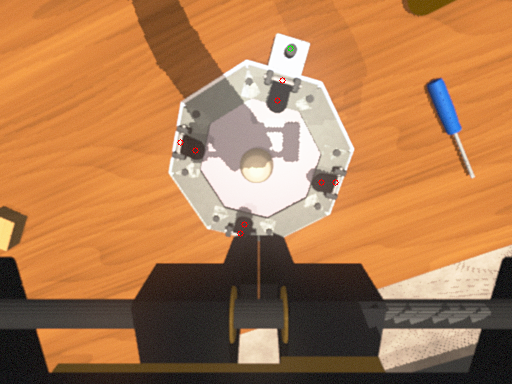

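The wrist view shows that the predicted points agree with the picture to 2–3 px: pin at (291,48), tab latch paddle at (280,97), the others on their paddles. I'll check the heights by depth and work out the moves.

```bash
cat > t.py <<'E'
from h import *
c=np.array([.573,.034]);a=np.radians(142.5)
def pt(k,r,z): t=a+k*np.pi/2;return [*(c+r*np.array([np.cos(t),np.sin(t)])),z]
K=dict(tab=0,across=2,cw=-1,ccw=1)
E
python3 - <<'E'
from t import *
C=cam("wrist",env.state());f=np.load("pics/w0.npz");d=f["d"]
v,u=np.nonzero(d>0);P=bydepth(C,np.c_[u,v],d[v,u])
g=f["p"].max(2)[v,u]
for n,k in K.items():
    m=(np.hypot(*(P[:,:2]-pt(k,.104,0)[:2]).T)<.03)&(P[:,2]>.06)&(P[:,2]<.11)&(g<90)
    e=np.array(pt(k,1,0)[:2])-c;q=P[m];w=q[:,:2]-c
    r=w@e;s=w@np.array([-e[1],e[0]]);sel=(r<.118);print(n,"lat",s[sel].min(),s[sel].max(),"rmin",r.min(),"zmax",q[:,2].max(), "slope",np.polyfit(r[sel],q[sel,2],1)[0])
    print("  ",np.round(pt(k,.098,.13),3),delta(pt(k,.098,.13)).round(3))
m=(np.hypot(*(P[:,:2]-pt(0,.18,0)[:2]).T)<.025)&(P[:,2]>.055);print("pin",P[m].mean(0),pt(0,.18,.07))
E
```

```text
tab lat -0.01589412843334363 0.011257958858670477 rmin 0.09289445749229928 zmax 0.09206470592213961 slope -0.49639817385058455
   [0.495 0.094 0.13 ] [0.087 0.03  0.286]
across lat -0.011022650773360537 0.018319349940490958 rmin 0.0860393960488783 zmax 0.09463538224235418 slope -0.5491098703514746
   [ 0.651 -0.026  0.13 ] [-0.15  -0.034  0.287]
cw lat -0.009765792225350824 0.01924582260532401 rmin 0.09214453207146871 zmax 0.09451477905592781 slope -0.45999100077118227
   [0.633 0.112 0.13 ] [-0.063  0.116  0.286]
ccw lat -0.019144794366438827 0.011005166671880055 rmin 0.08771468149121318 zmax 0.09722993285378945 slope -0.6135622075109418
   [ 0.513 -0.044  0.13 ] [ 0.    -0.12   0.287]
pin [0.42966457 0.14770847 0.06904734] [np.float64(0.43019639874757765), np.float64(0.14357705722156977), 0.07]
```

```bash
sed -i 's/^c=.*;a=/c=np.array([.571,.039]);a=/' t.py; python3 -c "
from t import *
print(delta(pt(0,.098,.115)).round(4),delta(pt(0,.098,.066)).round(4))"
```

```text
[0.0915 0.0346 0.3051] [0.0915 0.0349 0.3663]
```

Call:
jog_arm(
  targets=[
    {"delta_pos": [0.04, 0.015, 0.03], "turn": [0, 0, 0], "jaw": 0},
    {"delta_pos": [0.08, 0.03, 0.07], "turn": [0, 0, 0], "jaw": 0},
    {"delta_pos": [0.0915, 0.0346, 0.125], "turn": [0, 0, 0], "jaw": 0},
    {"delta_pos": [0.0915, 0.0346, 0.18], "turn": [0, 0, 0], "jaw": 0},
    {"delta_pos": [0.0915, 0.0346, 0.235], "turn": [0, 0, 0], "jaw": 0},
    {"delta_pos": [0.0915, 0.0346, 0.28], "turn": [0, 0, 0], "jaw": 0},
    {"delta_pos": [0.0915, 0.0346, 0.305], "turn": [0, 0, 0], "jaw": 0},
    {"delta_pos": [0.0915, 0.0346, 0.305], "turn": [0, 0, 0], "jaw": 0},
  ],
)

```text
time_s: 2.55
eef_pos: [0.4902, 0.0998, 0.1127]
tcp_rot: [-0.605, -3.076, 0.009]
ft_force: [-0.7, 0.3, 0.8]
grip_width: 0.005
```

```bash
python3 -c "
from t import *
print(env.state()['eef_pos'],pt(0,.098,.115),delta(pt(0,.098,.066)).round(4))"
```

```text
[0.49019546 0.09982864 0.11274108] [np.float64(0.4932513726514589), np.float64(0.09865862004285464), 0.115] [-0.0044  0.0005  0.0584]
```

Call:
jog_arm(
  targets=[
    {"delta_pos": [-0.004, 0, 0.012], "turn": [0, 0, 0], "jaw": 0},
    {"delta_pos": [-0.004, 0, 0.022], "turn": [0, 0, 0], "jaw": 0},
    {"delta_pos": [-0.004, 0, 0.032], "turn": [0, 0, 0], "jaw": 0},
    {"delta_pos": [-0.004, 0, 0.042], "turn": [0, 0, 0], "jaw": 0},
    {"delta_pos": [-0.004, 0, 0.05], "turn": [0, 0, 0], "jaw": 0},
    {"delta_pos": [-0.004, 0, 0.055], "turn": [0, 0, 0], "jaw": 0},
    {"delta_pos": [-0.004, 0, 0.059], "turn": [0, 0, 0], "jaw": 0},
    {"delta_pos": [-0.004, 0, 0.059], "turn": [0, 0, 0], "jaw": 0},
  ],
)

```text
time_s: 3.35
eef_pos: [0.4926, 0.0984, 0.0652]
tcp_rot: [-0.605, -3.075, 0.009]
ft_force: [-0.2, -0.0, 0.6]
grip_width: 0.007
```

Call:
jog_arm(
  targets=[
    {"delta_pos": [0, 0, 0.0015], "turn": [0, 0, 0], "jaw": 0},
    {"delta_pos": [0, 0, 0.003], "turn": [0, 0, 0], "jaw": 0},
    {"delta_pos": [0, 0, 0.004], "turn": [0, 0, 0], "jaw": 0},
    {"delta_pos": [0, 0, 0.004], "turn": [0, 0, 0], "jaw": 0},
    {"delta_pos": [0, 0, 0.004], "turn": [0, 0, 0], "jaw": 0},
    {"delta_pos": [0, 0, 0.004], "turn": [0, 0, 0], "jaw": 0},
    {"delta_pos": [0, 0, 0.004], "turn": [0, 0, 0], "jaw": 0},
    {"delta_pos": [0, 0, 0.004], "turn": [0, 0, 0], "jaw": 0},
  ],
)

```text
time_s: 4.15
eef_pos: [0.4926, 0.0983, 0.062]
tcp_rot: [-0.605, -3.075, 0.009]
ft_force: [0.5, 0.3, 0.5]
grip_width: 0.007
```

```bash
python3 - <<'E'
from h import *
C,p,d,st=snap("wrist","w1");C2,p2,d2,_=snap("scene","s1")
cv2.imwrite("pics/w1m.png",np.hstack([cv2.resize(p[20:250,150:400],(400,368)),cv2.resize(p2[160:276,200:350],(400,309))[:309] if 0 else cv2.resize(p2[160:276,200:350],(400,368))])[:,:,::-1])
E
```

```text
(no output)
```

View pics/w1m.png

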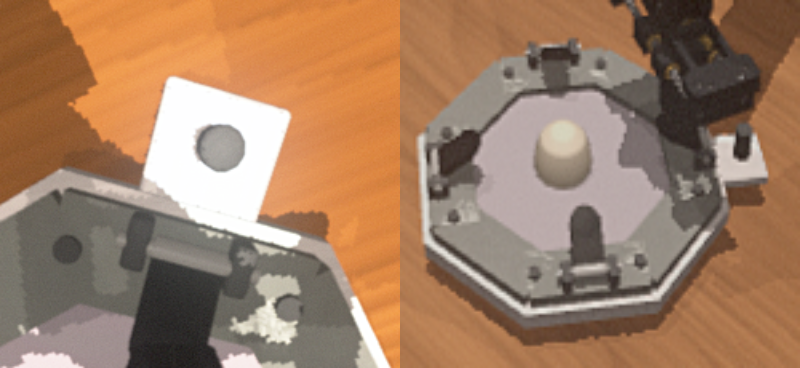

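```bash
python3 - <<'E'
from t import *
f=np.load("pics/w1.npz");d=f["d"];st=env.state();print(st["ft_force"],st["eef_pos"])
C=cam("wrist",st)
v,u=np.nonzero(d>0);P=bydepth(C,np.c_[u,v],d[v,u]);g=f["p"].max(2)[v,u]
e=np.array(pt(0,1,0)[:2])-c;w=P[:,:2]-c;r=w@e;s=w@[-e[1],e[0]]
for lo in np.arange(.06,.15,.005):
    m=(abs(s)<.01)&(r>lo)&(r<lo+.005);
    if m.sum():print(round(lo,3),m.sum(),np.percentile(P[m,2],[5,50,95]).round(4))
print("pin",P[(np.hypot(*(P[:,:2]-pt(0,.178,0)[:2]).T)<.006)].mean(0),pt(0,.18,.07))
print("ring z",np.median(P[(abs(s)>.03)&(r>.11)&(r<.14),2]), proj(C,[st["eef_pos"]]))
cv2.imwrite("pics/w1b.png",f["p"][:,:,::-1])
E
```

```text
[-0.15439462  0.15468343  0.53794685] [0.49260366 0.09832465 0.06202005]
0.08 1 [0.1629 0.1629 0.1629]
0.085 35 [0.1188 0.1581 0.1667]
0.09 77 [0.119  0.162  0.1706]
0.095 191 [0.0831 0.1455 0.1739]
0.1 761 [0.081  0.1447 0.1729]
0.105 2102 [0.0792 0.1265 0.1463]
0.11 929 [0.076  0.1217 0.1922]
0.115 1663 [0.0738 0.1897 0.1988]
0.12 2703 [0.0719 0.1879 0.2   ]
0.125 1176 [0.0693 0.1877 0.1891]
0.13 2273 [0.0665 0.1825 0.1889]
0.135 783 [0.0512 0.1759 0.1877]
0.14 275 [0.0386 0.0402 0.0516]
0.145 204 [0.0368 0.0383 0.0404]
pin [0.42988594 0.14682839 0.06965795] [np.float64(0.42819639874757764), np.float64(0.14857705722156975), 0.07]
ring z 0.05156860998541968 [[257.66661835 222.33410056]]
```

View pics/w1b.png

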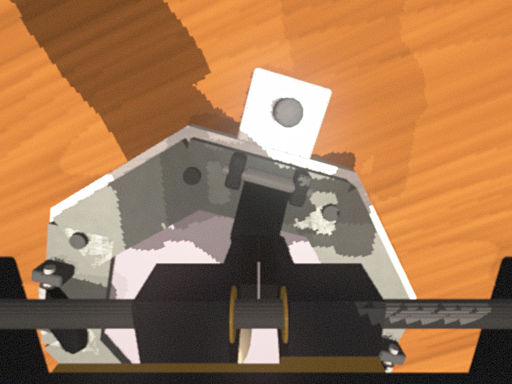

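```bash
python3 - <<'E'
from t import *
st=env.state();C=cam("wrist",st);f=np.load("pics/w1.npz");d=f["d"];print(C[0],st["grip_width"])
for u in (245,258,270):
  for v in range(190,300,8):
    P=bydepth(C,[(u,v)],[d[v,u]])[0] if d[v,u]>0 else None
    if P is not None:
        w=P[:2]-c;e=np.array(pt(0,1,0)[:2])-c;print(u,v,f["p"][v,u],"r %.3f s %.3f z %.3f"%(w@e,w@[-e[1],e[0]],P[2]),R.from_rotvec(st["tcp_rot"]).inv().apply(P-st["eef_pos"]).round(3))
E
```

```text
[[288.99875031   0.         258.25821428]
 [  0.         288.99875031 193.60533144]
 [  0.           0.           1.        ]] 0.004884763162101277
245 190 [47 45 47] r 0.122 s 0.015 z 0.072 [ 0.027 -0.008 -0.01 ]
245 198 [42 38 40] r 0.118 s 0.014 z 0.075 [ 0.022 -0.008 -0.013]
245 206 [45 41 44] r 0.113 s 0.013 z 0.077 [ 0.018 -0.008 -0.015]
245 214 [38 34 35] r 0.109 s 0.012 z 0.079 [ 0.013 -0.008 -0.017]
245 222 [40 40 39] r 0.104 s 0.010 z 0.080 [ 0.008 -0.008 -0.018]
245 230 [49 41 45] r 0.100 s 0.009 z 0.084 [ 0.004 -0.008 -0.022]
245 238 [36 35 30] r 0.105 s 0.009 z 0.104 [ 0.009 -0.007 -0.042]
245 246 [42 34 37] r 0.106 s 0.009 z 0.114 [ 0.01  -0.006 -0.052]
245 254 [36 36 34] r 0.106 s 0.009 z 0.123 [ 0.01  -0.006 -0.061]
245 262 [32 28 29] r 0.105 s 0.008 z 0.128 [ 0.009 -0.006 -0.066]
245 270 [36 31 32] r 0.106 s 0.008 z 0.136 [ 0.01  -0.005 -0.074]
245 278 [31 31 28] r 0.106 s 0.007 z 0.141 [ 0.009 -0.005 -0.079]
245 286 [49 43 45] r 0.104 s 0.007 z 0.145 [ 0.008 -0.005 -0.083]
245 294 [47 44 43] r 0.100 s 0.006 z 0.145 [ 0.004 -0.005 -0.083]
258 190 [55 56 52] r 0.124 s
[... 1152 characters left out ...]
z 0.078 [ 0.013  0.008 -0.016]
270 222 [40 37 39] r 0.108 s -0.005 z 0.079 [ 0.008  0.008 -0.017]
270 230 [39 38 40] r 0.103 s -0.006 z 0.081 [ 0.003  0.008 -0.019]
270 238 [41 40 36] r 0.109 s -0.004 z 0.104 [ 0.009  0.007 -0.042]
270 246 [37 34 32] r 0.109 s -0.004 z 0.113 [ 0.009  0.006 -0.051]
270 254 [40 37 39] r 0.109 s -0.003 z 0.122 [ 0.009  0.006 -0.06 ]
270 262 [35 28 27] r 0.109 s -0.003 z 0.129 [ 0.01   0.006 -0.067]
270 270 [41 33 34] r 0.108 s -0.003 z 0.135 [ 0.009  0.006 -0.073]
270 278 [33 26 27] r 0.109 s -0.002 z 0.143 [ 0.01   0.005 -0.081]
270 286 [43 41 43] r 0.108 s -0.003 z 0.146 [ 0.009  0.005 -0.084]
270 294 [43 39 35] r 0.103 s -0.004 z 0.145 [ 0.004  0.005 -0.083]
```

```bash
python3 - <<'E'
from t import *
st=env.state();T=R.from_rotvec(st["tcp_rot"])
for n in("scene","side"):
    C=cam(n)
    if n=="scene": f=np.load("pics/s1.npz");d,p=f["d"],f["p"]
    else: C,p,d,_=snap("side","side1")
    v,u=np.nonzero(d>0);P=bydepth(C,np.c_[u,v],d[v,u]);L=T.inv().apply(P-st["eef_pos"])
    m=(abs(L[:,0])<.014)&(abs(L[:,1])<.024)&(L[:,2]>-.12)&(L[:,2]<.03)
    print(n,proj(C,[st["eef_pos"],T.apply([0,0,-.04])+st["eef_pos"]]).round(1))
    print(np.histogram(L[m,2],np.arange(-.12,.03,.01)))
    if n=="scene": q1=cv2.resize(p[150:240,270:370],(400,360),interpolation=cv2.INTER_CUBIC)
    else: q2=cv2.resize(p[110:200,200:300],(400,360),interpolation=cv2.INTER_CUBIC)
cv2.imwrite("pics/z1.png",np.hstack([q1,q2])[:,:,::-1])
E
```

```text
scene [[300.7 205.2]
 [301.6 194.4]]
(array([ 3,  0,  0,  3, 13, 23, 32, 19,  4, 44, 27,  3, 30, 83]), array([-1.20000000e-01, -1.10000000e-01, -1.00000000e-01, -9.00000000e-02,
       -8.00000000e-02, -7.00000000e-02, -6.00000000e-02, -5.00000000e-02,
       -4.00000000e-02, -3.00000000e-02, -2.00000000e-02, -1.00000000e-02,
       -5.55111512e-17,  1.00000000e-02,  2.00000000e-02]))
side [[241.1 173.9]
 [240.9 165. ]]
(array([ 0,  0,  0,  0,  3,  2, 14, 11,  2, 22,  8,  0, 23, 33]), array([-1.20000000e-01, -1.10000000e-01, -1.00000000e-01, -9.00000000e-02,
       -8.00000000e-02, -7.00000000e-02, -6.00000000e-02, -5.00000000e-02,
       -4.00000000e-02, -3.00000000e-02, -2.00000000e-02, -1.00000000e-02,
       -5.55111512e-17,  1.00000000e-02,  2.00000000e-02]))
```

View pics/z1.png

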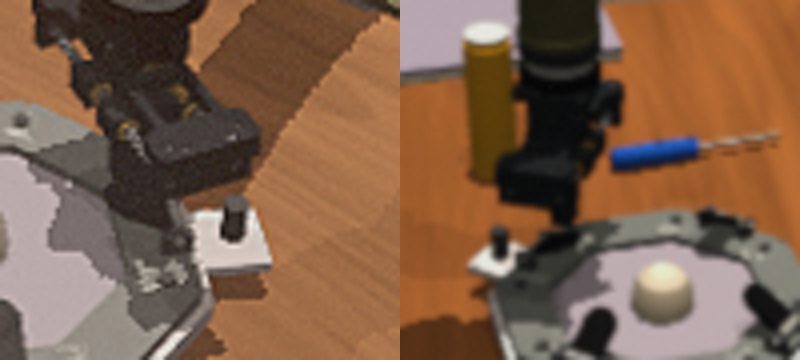

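```bash
python3 - <<'E'
from t import *
st=env.state();T=R.from_rotvec(st["tcp_rot"])
for n,fn in(("scene","s1"),("side","side1"),("wrist","w1")):
    C=cam(n,st);f=np.load(f"pics/{fn}.npz");d=f["d"]
    v,u=np.nonzero(d>0);P=bydepth(C,np.c_[u,v],d[v,u]);L=T.inv().apply(P-st["eef_pos"])
    for nm,m in(("finger",(abs(L[:,0])<.012)&(abs(L[:,1])<.02)),("wide",(abs(L[:,0])<.05)&(abs(L[:,1])>.03)&(abs(L[:,1])<.1))):
        m=m&(L[:,2]<-.032)&(L[:,2]>-.15);print(n,nm,np.percentile(L[m,2],[50,90,95,98,100]).round(3) if m.sum() else 0,m.sum())
print("cand",delta([*st["eef_pos"][:2],.04]))
E
```

```text
scene finger [-0.064 -0.046 -0.045 -0.04  -0.037] 123
scene wide [-0.14  -0.113 -0.108 -0.105 -0.101] 923
side finger [-0.053 -0.043 -0.043 -0.04  -0.038] 31
side wide [-0.139 -0.111 -0.107 -0.106 -0.102] 420
wrist finger [-0.069 -0.048 -0.044 -0.041 -0.038] 3700
wrist wide [-0.119 -0.107 -0.105 -0.104 -0.102] 17180
cand [-0.00016871  0.00019613  0.02753147]
```

Both fixed cameras and the wrist camera agree. The real finger ends and the gripper body both sit 38 mm behind the reported TCP (fingers at -0.038, body at -0.102). The tip is still at about 0.100, above the untouched paddle, so I'll aim for eef z ≈ 0.030 and watch the force.

Call:
jog_arm(
  targets=[
    {"delta_pos": [0, 0, 0.008], "turn": [0, 0, 0], "jaw": 0},
    {"delta_pos": [0, 0, 0.015], "turn": [0, 0, 0], "jaw": 0},
    {"delta_pos": [0, 0, 0.021], "turn": [0, 0, 0], "jaw": 0},
    {"delta_pos": [0, 0, 0.027], "turn": [0, 0, 0], "jaw": 0},
    {"delta_pos": [0, 0, 0.032], "turn": [0, 0, 0], "jaw": 0},
    {"delta_pos": [0, 0, 0.036], "turn": [0, 0, 0], "jaw": 0},
    {"delta_pos": [0, 0, 0.037], "turn": [0, 0, 0], "jaw": 0},
    {"delta_pos": [0, 0, 0.037], "turn": [0, 0, 0], "jaw": 0},
  ],
)

```text
time_s: 5.1
eef_pos: [0.492, 0.0984, 0.0322]
tcp_rot: [-0.605, -3.074, 0.009]
ft_force: [1.4, 0.1, -0.3]
grip_width: 0.002
```

Call:
jog_arm(
  targets=[
    {"delta_pos": [0, 0, 0.001], "turn": [0, 0, 0], "jaw": 0},
    {"delta_pos": [0, 0, 0.002], "turn": [0, 0, 0], "jaw": 0},
    {"delta_pos": [0, 0, 0.003], "turn": [0, 0, 0], "jaw": 0},
    {"delta_pos": [0, 0, 0.004], "turn": [0, 0, 0], "jaw": 0},
    {"delta_pos": [0, 0, 0.005], "turn": [0, 0, 0], "jaw": 0},
    {"delta_pos": [0, 0, 0.005], "turn": [0, 0, 0], "jaw": 0},
    {"delta_pos": [0, 0, 0.005], "turn": [0, 0, 0], "jaw": 0},
    {"delta_pos": [0, 0, 0.005], "turn": [0, 0, 0], "jaw": 0},
  ],
)

```text
time_s: 5.9
eef_pos: [0.4921, 0.0982, 0.0296]
tcp_rot: [-0.606, -3.075, 0.009]
ft_force: [-0.4, -1.5, 17.6]
grip_width: 0.004
```

```bash
cat >> t.py <<'E'
def paddle(C,d,p,k):
    v,u=np.nonzero(d>0);P=bydepth(C,np.c_[u,v],d[v,u]);g=p.max(2)[v,u]
    e=np.array(pt(k,1,0)[:2])-c;w=P[:,:2]-c;r=w@e;s=w@[-e[1],e[0]]
    m=(abs(s)<.012)&(r>.088)&(r<.122)&(P[:,2]<.11)&(P[:,2]>.056)&(g<90)
    return (m.sum(),np.polyfit(r[m],P[m,2],1).round(3),P[m,2].max().round(3)) if m.sum()>10 else m.sum()
E
python3 - <<'E'
from t import *
C,p,d,st=snap("wrist","w2");print(st["ft_force"],st["eef_pos"],st["joint_efforts"])
print(paddle(C,d,p,0));
for k,n in((-1,'cw'),(1,'ccw')):print(n,paddle(C,d,p,k))
E
```

```text
[-0.417095   -1.54664579 17.62108665] [0.49206729 0.0982323  0.02955157] [-6.93701841e-01 -3.95959675e+01 -6.52321894e-02 -4.14025649e+00
 -9.80507629e-02 -3.06774555e-01 -3.71466303e-03]
(np.int64(3101), array([-1.656,  0.266]), np.float64(0.11))
cw 0
ccw (np.int64(139), array([-0.811,  0.168]), np.float64(0.091))
```

The contact force is 17.6 N with the tip at about 0.0676, so the tab latch is at its stop. Next is the latch across.

```bash
python3 -c "
from t import *
for z in(.1,.075):print(delta(pt(2,.098,z)).round(4))"
```

```text
[-0.2371 -0.0639 -0.0891]
[-0.2373 -0.0637 -0.0578]
```

Call:
jog_arm(
  targets=[
    {"delta_pos": [0, 0, -0.05], "turn": [0, 0, 0], "jaw": 0},
    {"delta_pos": [0, 0, -0.095], "turn": [0, 0, 0], "jaw": 0},
    {"delta_pos": [-0.05, -0.0135, -0.097], "turn": [0, 0, 0], "jaw": 0},
    {"delta_pos": [-0.105, -0.0285, -0.097], "turn": [0, 0, 0], "jaw": 0},
    {"delta_pos": [-0.16, -0.043, -0.097], "turn": [0, 0, 0], "jaw": 0},
    {"delta_pos": [-0.21, -0.0565, -0.095], "turn": [0, 0, 0], "jaw": 0},
    {"delta_pos": [-0.237, -0.064, -0.09], "turn": [0, 0, 0], "jaw": 0},
    {"delta_pos": [-0.237, -0.064, -0.08], "turn": [0, 0, 0], "jaw": 0},
  ],
)

```text
time_s: 6.75
eef_pos: [0.6502, -0.0241, 0.092]
tcp_rot: [-0.612, -3.075, 0.011]
ft_force: [0.8, -0.2, 0.7]
grip_width: 0.005
```

```bash
python3 -c "
from t import *
print(delta(pt(2,.098,.03)).round(4))
C,p,d,st=snap('wrist','w3')
for n,k in K.items():print(n,paddle(C,d,p,k))"
```

```text
[0.003  0.0039 0.0775]
tab 0
across (np.int64(658), array([-0.316,  0.124]), np.float64(0.096))
cw (np.int64(1193), array([-0.534,  0.141]), np.float64(0.095))
ccw (np.int64(1615), array([-0.513,  0.143]), np.float64(0.098))
```

Call:
jog_arm(
  targets=[
    {"delta_pos": [0.003, 0.004, 0.02], "turn": [0, 0, 0], "jaw": 0},
    {"delta_pos": [0.003, 0.004, 0.04], "turn": [0, 0, 0], "jaw": 0},
    {"delta_pos": [0.003, 0.004, 0.05], "turn": [0, 0, 0], "jaw": 0},
    {"delta_pos": [0.003, 0.004, 0.06], "turn": [0, 0, 0], "jaw": 0},
    {"delta_pos": [0.003, 0.004, 0.068], "turn": [0, 0, 0], "jaw": 0},
    {"delta_pos": [0.003, 0.004, 0.075], "turn": [0, 0, 0], "jaw": 0},
    {"delta_pos": [0.003, 0.004, 0.08], "turn": [0, 0, 0], "jaw": 0},
    {"delta_pos": [0.003, 0.004, 0.082], "turn": [0, 0, 0], "jaw": 0},
  ],
)

```text
time_s: 7.6
eef_pos: [0.6445, -0.0164, 0.0286]
tcp_rot: [-0.606, -3.07, 0.009]
ft_force: [-13.6, 2.9, 43.9]
grip_width: 0.006
```

Call:
jog_arm(
  targets=[
    {"delta_pos": [0, 0, 0.001], "turn": [0, 0, 0], "jaw": 0},
    {"delta_pos": [0, 0, 0.002], "turn": [0, 0, 0], "jaw": 0},
    {"delta_pos": [0, 0, 0.002], "turn": [0, 0, 0], "jaw": 0},
    {"delta_pos": [0, 0, 0.002], "turn": [0, 0, 0], "jaw": 0},
    {"delta_pos": [0, 0, 0.002], "turn": [0, 0, 0], "jaw": 0},
    {"delta_pos": [0, 0, 0.002], "turn": [0, 0, 0], "jaw": 0},
    {"delta_pos": [0, 0, 0.002], "turn": [0, 0, 0], "jaw": 0},
    {"delta_pos": [0, 0, 0.002], "turn": [0, 0, 0], "jaw": 0},
  ],
)

```text
time_s: 8.4
eef_pos: [0.6451, -0.0163, 0.0294]
tcp_rot: [-0.607, -3.072, 0.009]
ft_force: [-5.4, 0.7, 17.2]
grip_width: 0.005
```

```bash
python3 -c "
from t import *
st=env.state();print(st['ft_force'],st['eef_pos'],st['joints'].round(2))
e=np.array(st['eef_pos'])[:2]-c;print(np.hypot(*e))
P=pt(-1,.098,.1);print(delta(P).round(4),delta([*c,.2]).round(4))
y=R.from_rotvec(st['tcp_rot']).as_matrix()[:,1];print('y ang',np.degrees(np.arctan2(y[1],y[0])))"
```

```text
[-5.3932197   0.67719781 17.21233652] [ 0.64509592 -0.0163231   0.02937241] [ 0.01  0.94 -0.11  1.6   0.16  0.62  0.99]
0.09247081026772336
[ 0.0808  0.1463 -0.0886] [ 0.114   0.0272 -0.2124]
y ang 67.65620208556177
```

Across is at its stop too, at 17 N. The body clears everything by 35 mm, so the tool doesn't need turning. On to the cw latch.

Call:
jog_arm(
  targets=[
    {"delta_pos": [0, 0, -0.05], "turn": [0, 0, 0], "jaw": 0},
    {"delta_pos": [0, 0, -0.092], "turn": [0, 0, 0], "jaw": 0},
    {"delta_pos": [0.02, 0.036, -0.097], "turn": [0, 0, 0], "jaw": 0},
    {"delta_pos": [0.045, 0.082, -0.097], "turn": [0, 0, 0], "jaw": 0},
    {"delta_pos": [0.07, 0.127, -0.095], "turn": [0, 0, 0], "jaw": 0},
    {"delta_pos": [0.081, 0.146, -0.09], "turn": [0, 0, 0], "jaw": 0},
    {"delta_pos": [0.081, 0.146, -0.08], "turn": [0, 0, 0], "jaw": 0},
    {"delta_pos": [0.081, 0.146, -0.08], "turn": [0, 0, 0], "jaw": 0},
  ],
)

```text
time_s: 9.2
eef_pos: [0.6296, 0.1137, 0.0914]
tcp_rot: [-0.608, -3.07, 0.014]
ft_force: [0.1, -1.8, 0.0]
grip_width: 0.006
```

```bash
python3 -c "
from t import *
print(delta(pt(-1,.098,.03)).round(4))
C,p,d,st=snap('wrist','w4')
for n,k in K.items():print(n,paddle(C,d,p,k))"
```

```text
[-0.0005  0.0048  0.0767]
tab (np.int64(1812), array([0.002, 0.068]), np.float64(0.07))
across (np.int64(731), array([0.074, 0.06 ]), np.float64(0.069))
cw (np.int64(1278), array([-0.569,  0.144]), np.float64(0.095))
ccw 0
```

Tab and across both measure level, with their tops at 0.068–0.069. Pressing cw.

Call:
jog_arm(
  targets=[
    {"delta_pos": [0, 0.005, 0.02], "turn": [0, 0, 0], "jaw": 0},
    {"delta_pos": [0, 0.005, 0.038], "turn": [0, 0, 0], "jaw": 0},
    {"delta_pos": [0, 0.005, 0.05], "turn": [0, 0, 0], "jaw": 0},
    {"delta_pos": [0, 0.005, 0.06], "turn": [0, 0, 0], "jaw": 0},
    {"delta_pos": [0, 0.005, 0.067], "turn": [0, 0, 0], "jaw": 0},
    {"delta_pos": [0, 0.005, 0.072], "turn": [0, 0, 0], "jaw": 0},
    {"delta_pos": [0, 0.005, 0.076], "turn": [0, 0, 0], "jaw": 0},
    {"delta_pos": [0, 0.005, 0.079], "turn": [0, 0, 0], "jaw": 0},
  ],
)

```text
time_s: 10.05
eef_pos: [0.6307, 0.1154, 0.0296]
tcp_rot: [-0.612, -3.07, 0.016]
ft_force: [-6.8, -3.2, 24.1]
grip_width: 0.007
```

Call:
jog_arm(
  targets=[
    {"delta_pos": [0, 0, 0.001], "turn": [0, 0, 0], "jaw": 0},
    {"delta_pos": [0, 0, 0.002], "turn": [0, 0, 0], "jaw": 0},
    {"delta_pos": [0, 0, 0.003], "turn": [0, 0, 0], "jaw": 0},
    {"delta_pos": [0, 0, 0.003], "turn": [0, 0, 0], "jaw": 0},
    {"delta_pos": [0, 0, 0.003], "turn": [0, 0, 0], "jaw": 0},
    {"delta_pos": [0, 0, 0.003], "turn": [0, 0, 0], "jaw": 0},
    {"delta_pos": [0, 0, 0.003], "turn": [0, 0, 0], "jaw": 0},
    {"delta_pos": [0, 0, 0.003], "turn": [0, 0, 0], "jaw": 0},
  ],
)

```text
time_s: 10.85
eef_pos: [0.6308, 0.1154, 0.0297]
tcp_rot: [-0.612, -3.07, 0.016]
ft_force: [-6.4, -2.5, 18.3]
grip_width: 0.006
```

```bash
python3 -c "
from t import *
print(delta(pt(1,.098,.1)).round(4))"
```

```text
[ 0.0647 -0.2363 -0.0845]
```

Call:
jog_arm(
  targets=[
    {"delta_pos": [0, 0, -0.05], "turn": [0, 0, 0], "jaw": 0},
    {"delta_pos": [0, 0, -0.095], "turn": [0, 0, 0], "jaw": 0},
    {"delta_pos": [0.013, -0.048, -0.098], "turn": [0, 0, 0], "jaw": 0},
    {"delta_pos": [0.028, -0.102, -0.098], "turn": [0, 0, 0], "jaw": 0},
    {"delta_pos": [0.043, -0.157, -0.098], "turn": [0, 0, 0], "jaw": 0},
    {"delta_pos": [0.057, -0.209, -0.096], "turn": [0, 0, 0], "jaw": 0},
    {"delta_pos": [0.065, -0.236, -0.09], "turn": [0, 0, 0], "jaw": 0},
    {"delta_pos": [0.065, -0.236, -0.08], "turn": [0, 0, 0], "jaw": 0},
  ],
)

```text
time_s: 11.65
eef_pos: [0.5094, -0.0417, 0.0966]
tcp_rot: [-0.619, -3.068, 0.019]
ft_force: [0.2, -0.5, -0.1]
grip_width: -0.001
```

```bash
python3 -c "
from t import *
print(delta(pt(1,.098,.03)).round(4))
C,p,d,st=snap('wrist','w5')
for n,k in K.items():print(n,paddle(C,d,p,k))"
```

```text
[-0.0016  0.0055  0.0832]
tab (np.int64(1723), array([0.003, 0.067]), np.float64(0.07))
across 0
cw (np.int64(563), array([-0.022,  0.069]), np.float64(0.069))
ccw (np.int64(1171), array([-0.617,  0.155]), np.float64(0.097))
```

Call:
jog_arm(
  targets=[
    {"delta_pos": [-0.002, 0.005, 0.025], "turn": [0, 0, 0], "jaw": 0},
    {"delta_pos": [-0.002, 0.005, 0.043], "turn": [0, 0, 0], "jaw": 0},
    {"delta_pos": [-0.002, 0.005, 0.055], "turn": [0, 0, 0], "jaw": 0},
    {"delta_pos": [-0.002, 0.005, 0.066], "turn": [0, 0, 0], "jaw": 0},
    {"delta_pos": [-0.002, 0.005, 0.073], "turn": [0, 0, 0], "jaw": 0},
    {"delta_pos": [-0.002, 0.005, 0.078], "turn": [0, 0, 0], "jaw": 0},
    {"delta_pos": [-0.002, 0.005, 0.082], "turn": [0, 0, 0], "jaw": 0},
    {"delta_pos": [-0.002, 0.005, 0.085], "turn": [0, 0, 0], "jaw": 0},
  ],
)

```text
time_s: 12.5
eef_pos: [0.5139, -0.0356, 0.0288]
tcp_rot: [-0.614, -3.072, 0.014]
ft_force: [-3.0, 4.3, 38.6]
grip_width: 0.0
```

Call:
jog_arm(
  targets=[
    {"delta_pos": [0, 0, 0.001], "turn": [0, 0, 0], "jaw": 0},
    {"delta_pos": [0, 0, 0.002], "turn": [0, 0, 0], "jaw": 0},
    {"delta_pos": [0, 0, 0.003], "turn": [0, 0, 0], "jaw": 0},
    {"delta_pos": [0, 0, 0.003], "turn": [0, 0, 0], "jaw": 0},
    {"delta_pos": [0, 0, 0.003], "turn": [0, 0, 0], "jaw": 0},
    {"delta_pos": [0, 0, 0.003], "turn": [0, 0, 0], "jaw": 0},
    {"delta_pos": [0, 0, 0.003], "turn": [0, 0, 0], "jaw": 0},
    {"delta_pos": [0, 0, 0.003], "turn": [0, 0, 0], "jaw": 0},
  ],
)

```text
time_s: 13.3
eef_pos: [0.514, -0.0356, 0.029]
tcp_rot: [-0.615, -3.073, 0.014]
ft_force: [-3.7, 1.9, 28.5]
grip_width: 0.006
```

```bash
python3 -c "
from t import *
print(delta([.55,.04,.36]).round(4))"
```

```text
[-0.0028  0.1003 -0.4148]
```

Now straight up and away, then a check of all four.

Call:
jog_arm(
  targets=[
    {"delta_pos": [0, 0, -0.04], "turn": [0, 0, 0], "jaw": 0},
    {"delta_pos": [0, 0, -0.09], "turn": [0, 0, 0], "jaw": 0},
    {"delta_pos": [0, 0, -0.15], "turn": [0, 0, 0], "jaw": 0},
    {"delta_pos": [0, 0.02, -0.2], "turn": [0, 0, 0], "jaw": 0},
    {"delta_pos": [0, 0.04, -0.25], "turn": [0, 0, 0], "jaw": 0},
    {"delta_pos": [0, 0.06, -0.3], "turn": [0, 0, 0], "jaw": 0},
    {"delta_pos": [0, 0.08, -0.35], "turn": [0, 0, 0], "jaw": 0},
    {"delta_pos": [0, 0.1, -0.4], "turn": [0, 0, 0], "jaw": 0},
  ],
)

```text
time_s: 14.1
eef_pos: [0.5463, 0.0399, 0.3492]
tcp_rot: [-0.617, -3.07, 0.017]
ft_force: [0.1, -0.3, -0.9]
grip_width: 0.006
```

```bash
python3 - <<'E'
from t import *
C,p,d,st=snap('wrist','w6');Cs,ps,ds,_=snap('scene','s6')
for n,k in K.items():print(n,paddle(C,d,p,k),paddle(Cs,ds,ps,k))
for CC,dd,n in((cam("scene"),np.load("pics/scene0.npz")["d"],"before"),(Cs,ds,"after")):
    v,u=np.nonzero(dd>0);P=bydepth(CC,np.c_[u,v],dd[v,u]);m=(np.hypot(*(P[:,:2]-c).T)<.05)&(P[:,2]>.06)&(P[:,2]<.1);print("mould",n,P[m].mean(0).round(4))
cv2.imwrite("pics/fin.png",np.hstack([cv2.resize(p,(400,300)),cv2.resize(ps,(400,300))])[:,:,::-1])
E
```

```text
tab 0 (np.int64(79), array([-0.   ,  0.068]), np.float64(0.072))
across (np.int64(31), array([0.033, 0.064]), np.float64(0.069)) (np.int64(90), array([-0.016,  0.069]), np.float64(0.071))
cw 1 (np.int64(81), array([-0.019,  0.07 ]), np.float64(0.074))
ccw (np.int64(255), array([0.005, 0.067]), np.float64(0.07)) (np.int64(69), array([-0.022,  0.07 ]), np.float64(0.071))
mould before [0.5834 0.0355 0.0762]
mould after [0.5835 0.0356 0.076 ]
```

View pics/fin.png

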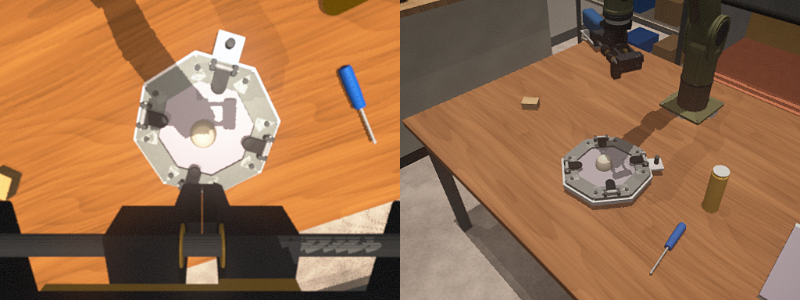

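All four paddles lie level: tab (220,80), ccw (155,118), cw (255,148) and across (193,177). The mould and the other things have not moved.

```bash
python3 -c "
from station import env
print(env.hand_in(),env.state()['time_s'])"
```

```text
the job is handed in; nothing more can be done
the job is handed in; nothing more can be done
```

All four latches are down. I pushed them with closed fingers in the order asked (tab, across, clockwise, anticlockwise), and the job was handed in at about 14 s.

- **Latches:** in the last scene view all four paddles were level (slope 0.02 or less, tops near 68–70 mm). The last wrist view confirmed across and anticlockwise. It gave no usable reading for tab and clockwise there, but both had measured level in earlier wrist views. Each latch met its stop with 17–29 N held. The highest force I read was 44 N, at the fingertips on the across latch. Force was only read at the end of each call, so a brief higher peak can't be ruled out.
- **Other things:** the mould is within 0.2 mm of where it started. The can, driver and block look untouched in the final picture, by eye only.
- **Disagreement found:** the real finger ends are about 38 mm behind the reported TCP, measured alike by all three cameras. Because of that, my first push on the tab latch stopped above the paddle without touching it. I allowed for the offset in every push after that.

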